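# Lock the gas fitting into the fuel-cell fixture and hold it

### The arm

A 7-joint arm with a two-finger parallel gripper is mounted at the origin on the work surface. World frame = base frame: x ahead of the robot, y to its left, z up, the work surface at z = 0. Lengths are in m, angles in rad, forces in N, time in s.
With the tool pointing down it reaches from about 0.4 to 0.85 m from the base axis. Payload 10.4 kg.
Tool frame: the origin (TCP) lies midway between the tips of the shut fingers; the grasp point (between the pads) lies 19 mm behind it; z points along the fingers, y is the line along which they close (so a half turn about z gives the same grasp; the last joint's range is limited). The gripper opens to 85 mm and grips with 20 to 120 N. Pads are 22 mm wide; open, the fingers measure 114 mm over their backs; the gripper's body (76 mm by 85 mm) begins 54 mm behind the grasp point. The pads swing forward as they close: fully open they stand 13 mm farther back than shut.
Start: joints at [1.128, 0.332, -0.065, 1.46, 0.022, 1.35, -0.088], TCP at [0.255, -0.571, 0.231] pointing down, gripper open.
Joint ranges: [-2.6, 2.6], [-0.5, 2.12], [-1.47, 1.34], [0.16, 2.42], [-1.27, 4.41], [0.06, 2.06], [-2.6, 2.6]. Speed limits (rad/s): [2.22, 2.22, 2.79, 2.79, 3.14, 3.14, 3.14].

### API

Orientations are given as a unit quaternion [x, y, z, w].
In Python, from workcell import monitor, eyes, manip gives the robot as it stands.
- The arm moves only by the tool send_rows, never from a script. Its arguments are lists of equal length, an entry for each row: "offset": the shift along the tool's x, y, z in mm, a list of three; "roll": the turn about the tool's z in rad. In form: {"offset": [[tx, ty, tz], ...], "roll": [roll, ...]}. A call has exactly 5 rows; each row is the pose to reach, as a shift and turn from the pose commanded when the call began, along the tool's axes at that moment; what a row does not reach only later rows make up. A row lasts 1/12 s, in which the tool goes at most 41.7 mm and 7.16 degrees, less where a joint would pass 70% of its speed; a pose out of reach is approached as far as the arm can. A call with a gripper value outside its range is refused whole. "jaw" is the opening, from 0 (shut) to 1 (fully open), set as the call begins (left out, the last holds). The fingers move at their own pace and stop on an object; "newtons" is the grip in N (left out, the last holds). Time passes only in rows, so rows that repeat a pose let the fingers close, or fill a call up. It gives the time, the measured TCP pose, the force and the opening at its end, in the units of the state.
- monitor.get_obs(): the state, without advancing time (a new reading comes with each control period).
- eyes.camera(name): name is "scene" or "top" or "wrist"; returns (picture, depth): 420x560x3 uint8, blue, green, red; 420x560 float32, m along the optical axis (not along the pixel's ray), 0 where there is no reading.
- eyes.camera_params(name): a dict with "fovy" (degrees; the focal length in pixels is half the picture's height over the tangent of half this angle, whatever the lens; pixels are square), "cx", "cy" (the principal point, pixels), "R" (3x3) and "t" (3): a world point X has camera coordinates R X + t. Camera axes: x right, y down, z forward; pixel columns grow to the right and rows downward; lengths in m; the calibration is good to about 2 mm. A picture is of the moment at which its call begins: read the wrist's pose just before it. camera_params takes no time and is no camera call; for the wrist camera it gives the pose at the moment of the call.
- manip.hand_in(): hands the job in, once; it reports no verdict.
The state is a dict: "clock": time; "joint_pos": joint angles; "joint_velocities": joint speeds; "tau": joint torques, N m; "position": TCP position; "ee_rot": TCP orientation; "ft_force": force on the tool from outside, world axes, zero at the start; "torque": the same for the moment, N m; "grip_width": opening from 0.0 (shut) to 1.0 (fully open).
Only numpy, scipy, OpenCV 4.12 (cv2) and the standard library are available. Lean on these libraries where they do the work, as an engineer would, in place of code of your own. Each camera call takes 0.05 s, during which the arm holds its last target. There are 200 camera calls.

### The job

Lift the blue bayonet fitting out of its parking ring, push it down into the socket of the fuel-cell test fixture with its two pins in the two notches, and while pressing against the spring turn it a quarter turn clockwise (seen from above) to the stop. The socket is spring-return, so finish while still gripping the fitting and holding it turned and locked: do not let go. Leave the red fitting, the wash bottle, the dropper bottle and the cell plate where they are.

Things in the scene. Friction and masses are not known exactly. Their poses are not given: they have to be found in the camera images.
- blue_fitting: Loose bayonet fitting with a BLUE head, 0.12 kg. Origin: centre of the nose's underside, z up its axis. Steel shank 30 mm diameter from z=7 to 23 mm, tapering to 20 mm at z=0. Blue flange 60 mm diameter, z=23 to 29 mm. Starts upright, flange on a parking ring, nose and pins hidden in it; clear of it once lifted 25 mm. A half turn about z makes no difference.
- blue_grip (a point): On the axis of the blue fitting, 51 mm above its origin, axes as the fitting's: middle of the blue upright grip bar, 46 mm long along x (parallel to the pins), 14 mm thick along y, from z=29 to 60 mm of the fitting. Pinch it across its thickness, from above.
- blue_pins (a point): On the axis of the blue fitting, 12.5 mm above its origin, axes as the fitting's: centre line of the two round brass pins, 7 mm diameter, which stand out along its +x and -x to 24 mm from the axis. White ticks on the flange lie above them.
- red_fitting: A second fitting, same shape, with RED head, parked in the other ring. Leave it alone.
- park_a: Fixed aluminium parking ring, 64 mm outer and 52 mm inner diameter, top 30 mm above the bench, on an 80 x 80 x 4 mm foot. Origin: centre of the underside. It holds the blue fitting (the two rings swap places between runs), the fitting's origin 7 mm above the bench.
- park_b: The other, identical parking ring; it holds the red fitting.
- socket: Fixed fuel-cell fixture: plate stack 110 x 110 x 30 mm, corner bolt heads to 36 mm, in the middle a round grey collar, 72 mm diameter, flat top 60 mm above the bench. Origin: centre of the underside, z up. A half turn makes no difference. White ticks on the collar at its +x and -x mark the notches; green ticks at +y and -y mark where the pins end when locked.
- mouth (a point): Centre of the bayonet opening, on the collar's top, 60 mm above the bench; axes as the socket's. Round hole of 33 mm diameter with two notches 11 mm wide along +x and -x, reaching 26 mm from the axis. The top is 5 mm thick, below it is a cavity where the pins swing.
- plunger (a joint): Spring plunger in the socket, metres pressed down from rest. It meets the nose 13 mm below the collar top; 2.5 N to start, 6 N at 10 mm, when the fitting's flange lies flat on the collar top. The pins can turn under the top once it is pressed 8 mm or more, best with the flange flat on the collar. Let go unturned, the fitting is pushed up again.
- turn (a joint): Spring-return rotor in the socket, rad, 0 at rest, growing clockwise seen from above. The pins push it after some 0.1 rad of free turn; 0.12 N m at 0, 0.24 N m at 1.5 rad, plus friction: grip firmly. The fitting stops after about 1.5 rad, rotor then near 1.4; locked counts from 1.2. Anticlockwise is blocked at once. Let go, it turns the fitting back.
- wash_bottle: White wash bottle with a red bent spout, 66 mm diameter, 173 mm tall, standing. Origin: underside. Bystander.
- dropper: Small white dropper bottle with a red tip, 32 mm diameter, 74 mm tall, standing. Origin: underside. Bystander.
- cell_plate: Grey-brown cell plate, 60 x 60 x 8 mm, lying flat. Origin: underside. Bystander.
There are look-alikes about, which are no part of the job. Of the things that look like the blue_fitting, the middle-sized one is meant.

How it is judged:
By the outcome, as a careful person would: the job done as asked, in the order asked, and still so for the second after the job is handed in, while the arm keeps its last pose, push and grip.
It also fails if it takes over 42 s, if anything falls off the work surface, if the arm or the gripper's body presses on something with over 40 N, if the wrist force passes 120 N, or if a joint passes its speed limit or range.

## Working session

There is one attempt and no reset: what is moved stays moved. The work goes in short steps, Python scripts to look and compute and a tool call to move; the robot and the scene stay as the last step left them, time stands still between calls to the robot, and variables do not carry over. Pictures are saved under pics/ and viewed, on a budget of 10 in all, crops included, one or two more only if the job needs it, and the job is handed in when it is done.

Besides the shell and the picture viewer there is one more tool, called by a JSON object that holds its "api" and its "payload". send_rows: Moves the arm, as the interface text tells. Its arguments: {"type":"object","properties":{"offset":{"type":"array"},"roll":{"type":"array"},"jaw":{"type":"number"},"newtons":{"type":"number"}},"required":["offset","roll"]}

```bash
mkdir -p pics; ls; python3 - <<'E'
from workcell import monitor, eyes
import cv2, numpy as np
for n in ("top","scene"):
    p,d=eyes.camera(n); np.savez(f"{n}0.npz",p=p,d=d,**{k:np.array(v) for k,v in eyes.camera_params(n).items()})
    cv2.imwrite(f"pics/{n}0.png",p)
    print(n,eyes.camera_params(n))
print(monitor.get_obs())
E
```

```text
pics
top {'fovy': 55.67205278611743, 'cx': 282.0095497691649, 'cy': 212.71933661710432, 'R': array([[-0.00657697, -0.99980861,  0.01842502],
       [-0.98259133,  0.00304051, -0.18575531],
       [ 0.18566374, -0.01932597, -0.98242327]]), 't': array([-0.09140975,  0.55691821,  0.91007493])}
scene {'fovy': 47.61355343185019, 'cx': 274.68784258093734, 'cy': 212.5443932452594, 'R': array([[-0.26281446,  0.96483284, -0.00511464],
       [ 0.81542524,  0.21927686, -0.53572319],
       [-0.5157618 , -0.14496641, -0.84437817]]), 't': array([ 0.24956469, -0.41228912,  1.42004753])}
{'clock': 0.1, 'joint_pos': array([ 1.12840578,  0.3328106 , -0.06471448,  1.46087747,  0.02159996,
        1.34989124, -0.08851046]), 'joint_velocities': array([ 0.00094472, -0.00092631, -0.00099337, -0.00100621,  0.0010732 ,
       -0.00054433,  0.00073919]), 'tau': array([ 4.79931459e-04, -6.26751423e+01,  4.88104520e-02, -3.92431462e+01,
        1.64276396e-02,  6.93577211e-03,  4.09795837e-05]), 'position': array([ 0.25459582, -0.57041873,  0.23058471]), 'ee_rot': array([ 9.78050155e-01,  2.08368607e-01, -1.60816939e-04, -6.25218866e-04]), 'ft_force': array([-0.85621493,  0.33224492, -0.84383934]), 'torque': array([-0.0093704 ,  0.00639153, -0.0107289 ]), 'grip_width': 1.000752423631124}
```

View pics/top0.png

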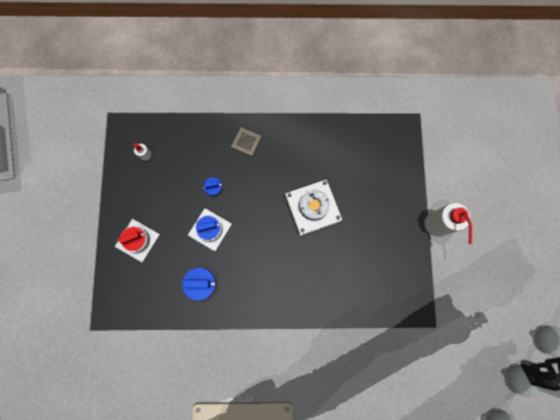

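View pics/scene0.png

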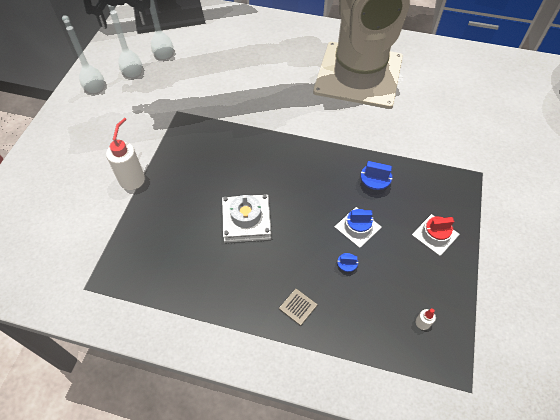

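The top view shows the parked middle blue fitting at about (208,229), on a white foot, with the socket at (314,206), the red fitting at (133,240), and blue look-alikes at (213,186) and (199,284). The scene view agrees: blue at (360,222), socket at (246,212). Next I'll work out rough positions, then move the wrist camera in.

```bash
cat > h.py <<'E'
import numpy as np, cv2
from workcell import monitor, eyes
from scipy.spatial.transform import Rotation as Ro
def grab(n,fn):
    q=eyes.camera_params(n); o=monitor.get_obs(); p,d=eyes.camera(n); cv2.imwrite(f"pics/{fn}.png",p)
    np.savez(fn+".npz",p=p,d=d,**{k:np.array(v) for k,v in q.items()}); return p,d,q,o
def load(fn):
    z=np.load(fn+".npz"); return z['p'],z['d'],z
def ray(q,uv,z):
    f=210/np.tan(np.radians(float(q['fovy']))/2); uv=np.atleast_2d(uv).astype(float)
    c=np.c_[(uv[:,0]-q['cx'])/f,(uv[:,1]-q['cy'])/f,np.ones(len(uv))]
    R=np.array(q['R']);o=-R.T@q['t']; w=c@R
    return o+w*((z-o[2])/w[:,2])[:,None]
def dep(q,uv,d):
    f=210/np.tan(np.radians(float(q['fovy']))/2); uv=np.atleast_2d(uv).astype(int)
    dd=d[uv[:,1],uv[:,0]]; c=np.c_[(uv[:,0]-q['cx'])/f,(uv[:,1]-q['cy'])/f,np.ones(len(uv))]*dd[:,None]
    return (c-q['t'])@np.array(q['R'])
E
python3 - <<'E'
from h import *
np.set_printoptions(precision=4,suppress=True)
for n,b,s in (("top0",(208,229),(314,206)),("scene0",(360,222),(246,212))):
    p,d,q=load(n)
    h=cv2.cvtColor(p,cv2.COLOR_BGR2HSV)
    m=((h[...,0]>105)&(h[...,0]<130)&(h[...,1]>150)&(h[...,2]>60)).astype(np.uint8)
    k,l,st,c=cv2.connectedComponentsWithStats(m)
    for i in range(1,k):
        if st[i,4]>60 : 
            P=dep(q,np.argwhere(l==i)[:,::-1],d); print(n,c[i],st[i,4],'flange ray',ray(q,c[i],.045),'med',np.median(P,0),'zmax',P[:,2].max())
    print('socket',ray(q,s,.06))
p,q0,o=None,eyes.camera_params("wrist"),monitor.get_obs()
print(q0,-np.array(q0['R']).T@q0['t'])
print(Ro.from_quat(o['ee_rot']).as_matrix())
E
```

```text
top0 [212.1783 186.0388] 258 flange ray [[0.6255 0.0775 0.045 ]] med [0.6285 0.0804 0.0222] zmax 0.05039111067555446
top0 [207.2345 227.4381] 388 flange ray [[0.5223 0.0867 0.045 ]] med [0.5202 0.0863 0.0366] zmax 0.9992135275126832
top0 [197.9287 283.6208] 828 flange ray [[0.3888 0.1048 0.045 ]] med [0.3877 0.1046 0.0369] zmax 0.07985026548191668
socket [[ 0.5714 -0.1714  0.06  ]]
scene0 [499.2801   6.7231] 1264 flange ray [[-0.3733  0.3828  0.045 ]] med [-1.092   0.553  -0.4026] zmax 0.9794607351566014
scene0 [482.0196  28.7069] 2040 flange ray [[-0.2465  0.3339  0.045 ]] med [-1.0914  0.5043 -0.5298] zmax 0.9794607351566014
scene0 [551.0449  41.4823] 423 flange ray [[-0.2378  0.5356  0.045 ]] med [-1.092   0.8323 -0.5393] zmax 0.9794607351566014
scene0 [377.0798 166.092 ] 163 flange ray [[0.3662 0.104  0.045 ]] med [0.3897 0.1021 0.0765] zmax 0.9794607351566014
scene0 [375.5137 181.5514] 292 flange ray [[0.4142 0.1075 0.045 ]] med [0.4079 0.1078 0.0373] zmax 0.05879472216640763
scene0 [359.9835 219.4024] 425 flange ray [[0.5305 0.0895 0.045 ]] med [0.5321 0.0895 0.0397] zmax 0.07208252540040343
scene0 [347.444 261.769] 277 flange ray [[0.6448 0.0816 0.045 ]] med [0.6378 0.082  0.0244] zmax 0.9794607351566014
socket [[ 0.5882 -0.1662  0.06  ]]
{'fovy': 65.34415308659044, 'cx': 279.99489843774404, 'cy': 205.7917286106235, 'R': array([[ 0.4086, -0.9127, -0.0002],
       [-0.877 , -0.3926,  0.2772],
       [-0.253 , -0.1131, -0.9608]]), 't': array([-0.6254, -0.0361,  0.3774])} [ 0.3194 -0.5423  0.3725]
[[ 0.9132  0.4076 -0.0006]
 [ 0.4076 -0.9132  0.0012]
 [-0.0001 -0.0013 -1.    ]]
```

{"api": "send_rows", "payload": {"offset": [[20,-11,2],[54,-29,5],[90,-49,8],[126,-68,11],[162,-88,15]], "roll": [0,0,0,0,0]}}

```text
clock: 0.52
position: [0.3675, -0.4228, 0.216]
ee_rot: [0.978, 0.208, -0.0, -0.0]
ft_force: [1.3, 0.3, -0.2]
grip_width: 0.998
```

{"api": "send_rows", "payload": {"offset": [[36,-20,3],[72,-39,7],[108,-59,10],[144,-78,13],[180,-98,17]], "roll": [0,0,0,0,0]}}

```text
clock: 0.93
position: [0.492, -0.2599, 0.1992]
ee_rot: [0.978, 0.208, -0.0, 0.0]
ft_force: [0.4, -0.4, -0.1]
grip_width: 1.003
```

{"api": "send_rows", "payload": {"offset": [[36,-20,3],[66,-36,6],[82,-45,8],[89,-48,8],[89,-48,8]], "roll": [0,0,0,0,0]}}

```text
clock: 1.35
position: [0.5536, -0.1797, 0.1908]
ee_rot: [0.978, 0.21, -0.0, -0.0]
ft_force: [-0.8, -0.7, 0.4]
grip_width: 1.001
```

```bash
python3 - <<'E'
from h import *
p,d,q,o=grab("wrist","w1"); print(o['clock'],o['position'],o['joint_pos'],o['ft_force'],abs(o['joint_velocities']).max())
E
```

```text
1.35 [ 0.55355175 -0.17970957  0.19082995] [ 0.54768492  0.2890194  -0.37368978  1.61748108  0.10889038  1.25656616
 -0.99378519] [-0.75548915 -0.71277685  0.40417908] 0.044986108088301655
```

View pics/w1.png

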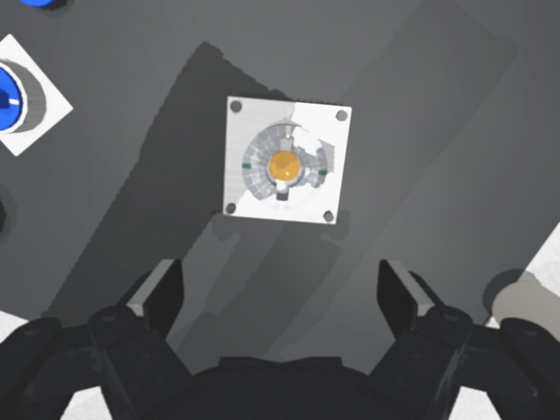

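The wrist view shows the socket mouth at (285,167), green ticks at (246,166) and (323,172), and notches at about (288,144) and (282,190). So the notches are nearly along tool x. Next I'll measure these.

```bash
cat > sock.py <<'E'
from h import *
import sys
np.set_printoptions(precision=4,suppress=True)
p,d,q=load(sys.argv[1])
h=cv2.cvtColor(p,cv2.COLOR_BGR2HSV)
def comps(m,a,zz,name):
    k,l,st,c=cv2.connectedComponentsWithStats(m.astype(np.uint8)); out=[]
    for i in range(1,k):
        if st[i,4]>=a:
            w=ray(q,c[i],zz)[0]; print(name,c[i].round(1),st[i,4],w[:2]); out.append(w[:2])
    return np.array(out)
g=comps((h[...,0]>50)&(h[...,0]<90)&(h[...,1]>80),6,.06,'green')
comps((h[...,0]>8)&(h[...,0]<28)&(h[...,1]>120)&(h[...,2]>100),80,.047,'brass')
b=comps((cv2.morphologyEx(p.max(2),cv2.MORPH_BLACKHAT,np.ones((15,15)))>50),30,.036,'dark')
if len(g)==2:
    v=g[1]-g[0]; print('green mid',g.mean(0),'dist',np.linalg.norm(v),'socket x yaw deg',(np.degrees(np.arctan2(v[1],v[0]))+90)%180)
# collar top from depth
P=dep(q,np.indices(d.shape)[::-1].reshape(2,-1).T,d)
m=(abs(P[:,2]-.06)<.004)&(np.hypot(P[:,0]-.58,P[:,1]+.17)<.06)
(cx,cy),r=cv2.minEnclosingCircle(P[m,:2].astype(np.float32)); print('collar depth circle',cx,cy,r,'z',np.median(P[m,2]))
E
python3 sock.py w1
python3 - <<'E'
import cv2;p=cv2.imread('pics/w1.png');cv2.imwrite('pics/w1c.png',cv2.resize(p[85:235,205:365],None,fx=5,fy=4*5/4,interpolation=cv2.INTER_CUBIC)[:600])
E
```

```text
green [246.  165.5] 20 [ 0.5668 -0.1433]
green [322.3 172. ] 19 [ 0.5882 -0.204 ]
brass [284.1 165.6] 666 [ 0.5781 -0.1734]
dark [21.7 74.1] 476 [0.5561 0.06  ]
dark [15.8 97.8] 230 [0.5349 0.0606]
dark [ 3.7 99.3] 147 [0.5294 0.0699]
dark [235.6 106.2] 121 [ 0.6063 -0.1145]
dark [341.1 115.3] 98 [ 0.6372 -0.2014]
dark [ 26.7 124.9] 236 [0.5161 0.0472]
dark [291.  125.5] 56 [ 0.6113 -0.1651]
dark [  2.2 144.6] 35 [0.49   0.0635]
dark [325.3 144.1] 37 [ 0.6092 -0.1998]
dark [293.  178.9] 345 [ 0.5686 -0.1868]
dark [246.1 165.6] 52 [ 0.5622 -0.1427]
dark [270.1 179.1] 57 [ 0.5598 -0.1677]
dark [320.4 177.6] 131 [ 0.5801 -0.2093]
dark [230.5 207.9] 91 [ 0.5191 -0.1448]
dark [328. 216.] 96 [ 0.5498 -0.2323]
dark [176.4 264.1] 61 [ 0.4429 -0.1174]
dark [384. 264.] 66 [ 0.5278 -0.3055]
dark [426.7 289.2] 213 [ 0.5211 -0.3591]
green mid [ 0.5775 -0.1736] dist 0.06431418070904484 socket x yaw deg 19.377346080766728
collar depth circle 0.5776451230049133 -0.17295017838478088 0.03639397397637367 z 0.05923466928398539
```

View pics/w1c.png

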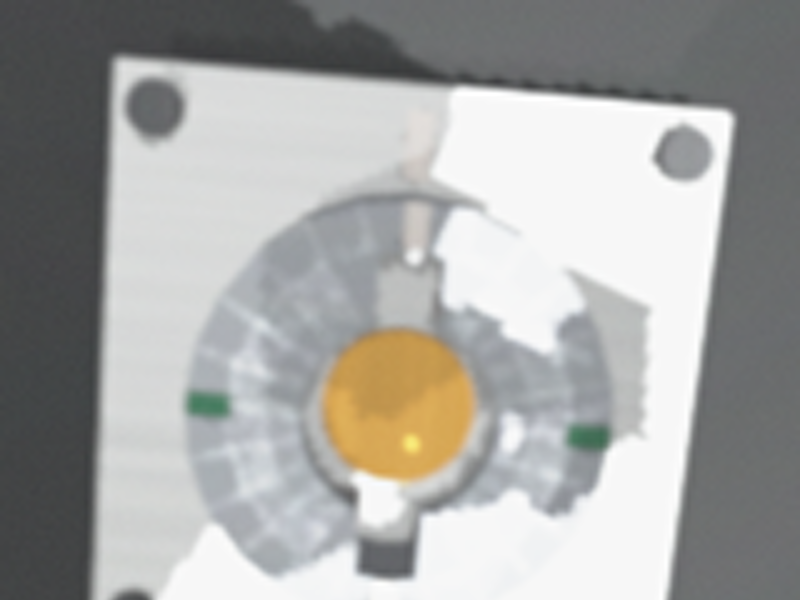

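The socket centre is (0.5778, -0.1734), with x yaw 19.4°. Green ticks, bolts, brass and depth all agree. Next is the blue fitting, rolling about 90° anticlockwise on the way.

{"api": "send_rows", "payload": {"offset": [[10,-30,3],[25,-68,7],[40,-108,10],[55,-148,15],[70,-187,20]], "roll": [-0.1,-0.22,-0.34,-0.46,-0.58]}}

```text
clock: 1.82
position: [0.5403, 0.0139, 0.1719]
ee_rot: [0.877, 0.48, -0.0, 0.001]
ft_force: [1.3, -0.2, 0.7]
grip_width: 1.001
```

{"api": "send_rows", "payload": {"offset": [[20,-14,0],[33,-25,0],[33,-25,0],[33,-25,0],[33,-25,0]], "roll": [-0.12,-0.24,-0.36,-0.48,-0.6]}}

```text
clock: 2.23
position: [0.5376, 0.0539, 0.1717]
ee_rot: [0.696, 0.718, -0.0, 0.001]
ft_force: [-0.0, -0.2, 0.4]
grip_width: 0.998
```

{"api": "send_rows", "payload": {"offset": [[0,0,0],[0,0,0],[0,0,0],[0,0,0],[0,0,0]], "roll": [-0.12,-0.24,-0.34,-0.39,-0.39]}}

```text
clock: 2.65
position: [0.5376, 0.0535, 0.1716]
ee_rot: [0.545, 0.838, -0.001, 0.0]
ft_force: [1.2, 0.1, 0.3]
grip_width: 0.999
```

```bash
python3 - <<'E'
from h import *
p,d,q,o=grab("wrist","w2"); print(o['clock'],o['position'],o['joint_pos'],Ro.from_quat(o['ee_rot']).as_matrix())
E
```

```text
2.65 [0.53761957 0.05353032 0.17161702] [ 0.43545137  0.26359985 -0.71118982  1.73458409  0.18395374  1.21139376
  0.09405871] [[-4.05824892e-01  9.13950844e-01 -1.04702768e-04]
 [ 9.13950199e-01  4.05824463e-01 -1.24070880e-03]
 [-1.09145591e-03 -5.99203631e-04 -9.99999225e-01]]
```

View pics/w2.png

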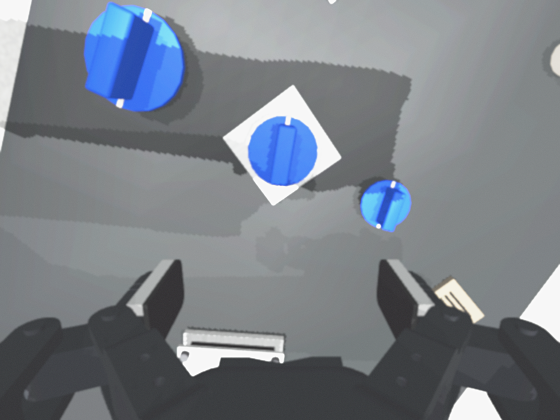

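The wrist view shows the target fitting with its flange at (283,151), one white tick at (288,121), and the bar nearly vertical. The look-alikes are at (135,57) and (385,205). Next I'll measure its centre and yaw.

```bash
python3 - <<'E'
from h import *
np.set_printoptions(precision=4,suppress=True)
p,d,q=load("w2"); h=cv2.cvtColor(p,cv2.COLOR_BGR2HSV)
m=((h[...,0]>100)&(h[...,0]<130)&(h[...,1]>120)).astype(np.uint8)
m[:,:210]=0;m[:,350:]=0;m[250:]=0
cn=max(cv2.findContours(m,0,1)[0],key=cv2.contourArea)[:,0]
hull=cv2.convexHull(cn)[:,0]
w=ray(q,hull,.036)[:,:2]; c,r=cv2.minEnclosingCircle(w.astype(np.float32)); print('flange circ',c,r)
w=ray(q,cn,.036)[:,:2]; A=np.c_[2*w,np.ones(len(w))]; s=np.linalg.lstsq(A,(w**2).sum(1),rcond=None)[0]; print('lsq',s[:2],np.sqrt(s[2]+s[0]**2+s[1]**2))
# bar top from depth
P=dep(q,np.indices(d.shape)[::-1].reshape(2,-1).T,d)
near=np.hypot(P[:,0]-.526,P[:,1]-.088)<.045
t=near&(abs(P[:,2]-.067)<.006); print(t.sum(),np.median(P[t,2]))
re=cv2.minAreaRect((P[t,:2]*1000).astype(np.float32)); print('bar top rect mm',re)
pc=P[t,:2]; u=np.linalg.svd(pc-pc.mean(0))[2][0]; print('pca yaw',np.degrees(np.arctan2(u[1],u[0]))%180,pc.mean(0))
f=near&(abs(P[:,2]-.036)<.004); c,r=cv2.minEnclosingCircle(P[f,:2].astype(np.float32)); print('flange depth',c,r,np.median(P[f,2]))
# white tick
wt=((h[...,1]<60)&(h[...,2]>180)).astype(np.uint8)
hm=cv2.fillConvexPoly(np.zeros_like(m),cv2.convexHull(cn),1)
k,l,st,cc=cv2.connectedComponentsWithStats(wt*cv2.dilate(hm,np.ones((3,3))))
for i in range(1,k):
    if st[i,4]>8: print('tick',cc[i],st[i,4],ray(q,cc[i],.036))
# bar side edges by lines
cr=cv2.resize(p[100:205,230:340],None,fx=5,fy=5,interpolation=cv2.INTER_CUBIC)
cv2.imwrite('pics/w2c.png',cr)
E
```

```text
flange circ (0.5245711207389832, 0.08786743879318237) 0.0290785264223814
lsq [0.5248 0.0875] 0.028105018550513304
1110 0.06605840940086195
bar top rect mm ((524.3557739257812, 87.88771057128906), (14.00918960571289, 46.227298736572266), 14.751383781433105)
pca yaw 104.73340980371275 [0.5241 0.0887]
flange depth (0.5242767333984375, 0.08795493096113205) 0.02998066321015358 0.035244730557538934
tick [255.7547 132.3962] 53 [[0.4981 0.0936 0.036 ]]
tick [297.7222 124.3667] 90 [[0.5272 0.1136 0.036 ]]
tick [316.5    156.3333] 18 [[0.5527 0.0962 0.036 ]]
tick [258.9778 174.8   ] 45 [[0.5145 0.0619 0.036 ]]
tick [307.125 175.   ] 24 [[0.5523 0.0785 0.036 ]]
tick [286.9545 185.3636] 22 [[0.5402 0.0632 0.036 ]]
```

View pics/w2c.png

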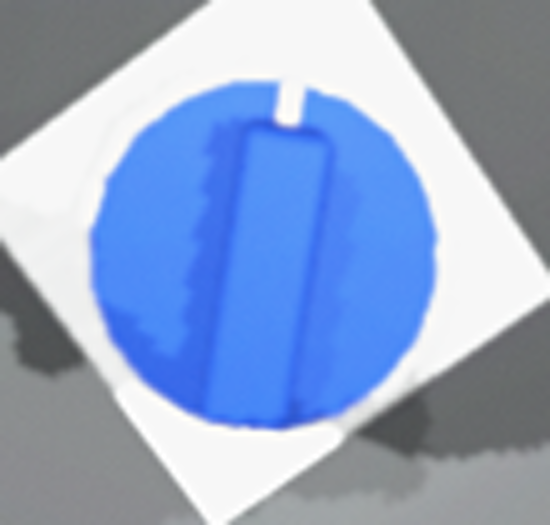

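The bar top measures 14.0 × 46.2 mm, matching the given size. Its centre is (0.5243, 0.0879), with yaw 104.7°. I'll move over it, then descend.

{"api": "send_rows", "payload": {"offset": [[15,1,10],[30,2,25],[37,2,50],[37,2,75],[37,2,85]], "roll": [0.08,0.161,0.161,0.161,0.161], "jaw": 0.6, "newtons": 100}}

```text
clock: 3.12
position: [0.5228, 0.0896, 0.0839]
ee_rot: [0.611, 0.791, -0.001, -0.001]
ft_force: [-0.2, -1.4, 0.0]
grip_width: 0.598
```

```bash
python3 - <<'E'
from h import *
o=monitor.get_obs(); R=Ro.from_quat(o['ee_rot']).as_matrix(); print(o['position'],np.degrees(np.arctan2(R[1,0],R[0,0])),R[:,2], 'tool err mm',R.T@(np.array([.5243,.0879,.040])-o['position'])*1000)
E
```

```text
[0.52281152 0.08961618 0.08390331] 104.62199498711972 [-0.0032688  -0.00122577 -0.99999391] tool err mm [-2.0205013   1.15948519 43.90028389]
```

{"api": "send_rows", "payload": {"offset": [[-1.5,1,12],[-1.5,1,26],[-1.5,1,38],[-1.5,1,44],[-1.5,1,44]], "roll": [0,0,0,0,0]}}

```text
clock: 3.53
position: [0.5253, 0.0891, 0.0417]
ee_rot: [0.611, 0.792, -0.001, -0.001]
ft_force: [-0.9, 0.2, 0.3]
grip_width: 0.601
```

{"api": "send_rows", "payload": {"offset": [[0,0,0],[0,0,0],[0,0,0],[0,0,0],[0,0,0]], "roll": [0,0,0,0,0], "jaw": 0, "newtons": 100}}

```text
clock: 3.95
position: [0.5264, 0.0898, 0.0437]
ee_rot: [0.61, 0.792, 0.0, 0.001]
ft_force: [-1.7, -0.4, 7.0]
grip_width: 0.139
```

```bash
python3 - <<'E'
from h import *
o=monitor.get_obs(); R=Ro.from_quat(o['ee_rot']).as_matrix(); print(o['position'],np.degrees(np.arctan2(R[1,0],R[0,0])),R[:,2],o['ft_force'],o['torque'],o['grip_width'], 'tool err mm',R.T@(np.array([.5243,.0879,.040])-o['position'])*1000)
E
```

```text
[0.52642236 0.0898032  0.04372293] 104.77720889915673 [ 1.62448878e-03 -1.58646855e-04 -9.99998668e-01] [-1.72882397 -0.44068535  6.97054062] [-0.07973654  0.37633959 -0.01319042] 0.13882713404112013 tool err mm [-1.2968103  -2.54328792  3.7197793 ]
```

{"api": "send_rows", "payload": {"offset": [[0,0,-5],[0,0,-20],[0,0,-50],[0,0,-85],[0,0,-110]], "roll": [0,0,0,0,0]}}

```text
clock: 4.37
position: [0.5261, 0.0901, 0.1556]
ee_rot: [0.61, 0.792, 0.001, 0.001]
ft_force: [1.0, 1.1, 0.9]
grip_width: 0.14
```

```bash
python3 - <<'E'
from h import *
o=monitor.get_obs(); R=Ro.from_quat(o['ee_rot']).as_matrix(); print(o['position'],np.degrees(np.arctan2(R[1,0],R[0,0])),R[:,2],o['ft_force'],o['torque'],o['grip_width'],o['joint_pos'])
p,d,q,o=grab("wrist","w3")
p2,d2,q2,_=grab("scene","s3")
cv2.imwrite("pics/c3.png",np.hstack([cv2.resize(p[200:420,150:410],(480,406)),cv2.resize(p2[120:260,310:420],(320,406))]))
E
```

```text
[0.52606186 0.09012045 0.15557739] 104.81225793774902 [ 1.74374439e-03  3.14691422e-04 -9.99998430e-01] [0.95565588 1.05074891 0.86283907] [ 0.02990391 -0.03679136  0.03557239] 0.13980123750789505 [ 0.37133389  0.26332886 -0.71368523  1.77111441  0.18610652  1.17390303
 -0.13886706]
```

View pics/c3.png

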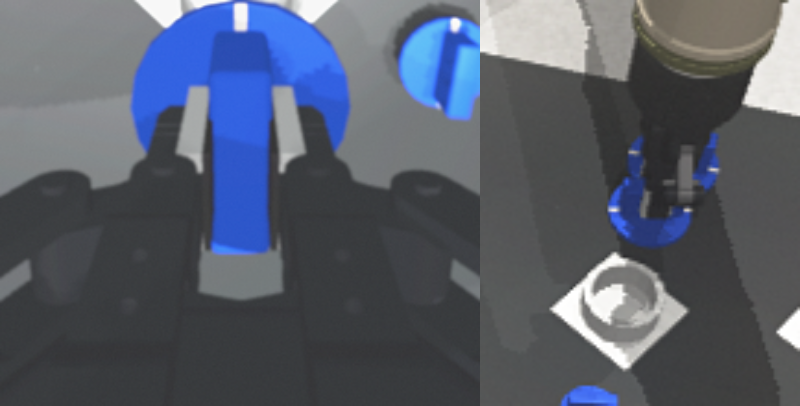

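The fitting is lifted clear, its ring is empty, and the bar sits squarely between the pads. Next I'll measure its pose in the tool frame.

```bash
cat > hand.py <<'E'
from h import *
import sys
np.set_printoptions(precision=4,suppress=True)
p,d,q=load(sys.argv[1]); pos=np.array(eval(sys.argv[2])); yaw=np.radians(float(sys.argv[3]))
x=np.array([np.cos(yaw),np.sin(yaw),0]); R=np.c_[x,[x[1],-x[0],0],[0,0,-1]]
h=cv2.cvtColor(p,cv2.COLOR_BGR2HSV)
m=(h[...,0]>100)&(h[...,0]<130)&(h[...,1]>120)&(d>0)&(d<.25)
uv=np.argwhere(m)[:,::-1]; T=(dep(q,uv,d)-pos)@R
k=(abs(T[:,:2])<.05).all(1)&(abs(T[:,2])<.08); T=T[k]*1000; uv=uv[k]
hist=np.histogram(T[:,2],np.arange(-60,40,2)); print([(int(b),int(c)) for c,b in zip(*hist) if c>150])
zt=np.median(T[T[:,2]<-15][:,2]); zf=np.median(T[T[:,2]>0][:,2]); print('bar top z',zt,'flange z',zf)
b=T[abs(T[:,2]-zt)<4]; r=cv2.minAreaRect(b[:,:2].astype(np.float32)); print('bar top rect',r,b[:,:2].min(0),b[:,:2].max(0))
f=T[abs(T[:,2]-zf)<3]; hu=cv2.convexHull(f[:,:2].astype(np.float32))[:,0]; hu=hu[hu[:,0]>0]
A=np.c_[2*hu,np.ones(len(hu))]; s=np.linalg.lstsq(A,(hu**2).sum(1),rcond=None)[0]; print('flange centre',s[:2],'r',np.sqrt(s[2]+s[0]**2+s[1]**2))
def cen(x0):
    y0=np.sqrt(900-0); return
from scipy.optimize import least_squares
print('r=30 fit',least_squares(lambda c:np.hypot(*(hu-c).T)-30,[0,0],loss='soft_l1').x)
w=(h[...,1]<60)&(h[...,2]>150)&(d>0)&(d<.25); uv=np.argwhere(w)[:,::-1]; t=(dep(q,uv,d)-pos)@R*1000
t=t[(abs(t[:,2]-zf)<3)&(abs(t[:,1])<6)&(t[:,0]>15)&(t[:,0]<36)]; print('tick',len(t),t.mean(0) if len(t) else '')
E
python3 hand.py w3 [.52606,.09012,.15558] 104.81
```

```text
[(-24, 2386), (-22, 718), (6, 822), (8, 3125)]
bar top z -22.449788824569662 flange z 8.466165595742064
bar top rect ((-0.7911128997802734, 0.33780479431152344), (38.820377349853516, 41.89669418334961), 48.27796936035156) [-23.692  -19.4476] [22.4876 19.911 ]
flange centre [-0.4814  0.2966] r 29.40981128053261
r=30 fit [-1.2991  0.3006]
tick 105 [25.0543  0.3367  7.9322]
```

{"api": "send_rows", "payload": {"offset": [[-12,2,0],[-30,4,0],[-50,6,0],[-72,9,0],[-95,12,0]], "roll": [-0.11,-0.23,-0.35,-0.47,-0.59]}}

```text
clock: 4.88
position: [0.5615, 0.0002, 0.1523]
ee_rot: [0.35, 0.937, -0.0, -0.0]
ft_force: [0.5, -0.5, -1.0]
grip_width: 0.144
```

{"api": "send_rows", "payload": {"offset": [[-32,-16,0],[-68,-34,0],[-106,-54,0],[-138,-70,0],[-152,-77,0]], "roll": [-0.12,-0.24,-0.36,-0.48,-0.59]}}

```text
clock: 5.3
position: [0.6248, -0.1643, 0.1514]
ee_rot: [0.067, 0.998, -0.001, -0.0]
ft_force: [-0.6, -0.3, -1.5]
grip_width: 0.14
```

{"api": "send_rows", "payload": {"offset": [[0,0,0],[0,0,0],[0,0,0],[0,0,0],[0,0,0]], "roll": [-0.12,-0.24,-0.36,-0.44,-0.471]}}

```text
clock: 5.72
position: [0.6243, -0.1575, 0.152]
ee_rot: [-0.171, 0.985, 0.0, -0.0]
ft_force: [0.5, 0.2, -1.1]
grip_width: 0.145
```

{"api": "send_rows", "payload": {"offset": [[0,0,0],[0,0,0],[0,0,0],[0,0,0],[0,0,0]], "roll": [0,0,0,0,0]}}

```text
clock: 6.13
position: [0.6246, -0.1574, 0.1526]
ee_rot: [-0.168, 0.986, -0.0, -0.0]
ft_force: [0.2, 0.3, -0.8]
grip_width: 0.141
```

```bash
python3 - <<'E'
from h import *
for i in range(3):
    p,d,q,o=grab("wrist","w4"); R=Ro.from_quat(o['ee_rot']).as_matrix(); print(o['position'],np.degrees(np.arctan2(R[1,0],R[0,0]))%360,R[:,2],o['ft_force'],o['grip_width'],o['joint_pos'][6])
E
python3 sock.py w4|grep -v dark
```

```text
[ 0.62460953 -0.1573667   0.15263703] 199.34597446540928 [-3.16346807e-05 -1.68717300e-04 -9.99999985e-01] [ 0.23600973  0.26609195 -0.82823164] 0.14058279807529042 1.8112523244177192
[ 0.62465339 -0.15735908  0.15269238] 199.35385881161636 [ 6.85375102e-05 -1.91713859e-04 -9.99999979e-01] [-0.4727508  -0.12152938 -0.75973413] 0.14257706925956473 1.8113666505496602
[ 0.62469036 -0.15735124  0.15273188] 199.3642435317307 [ 1.54785796e-04 -2.08567217e-04 -9.99999966e-01] [-0.08394828  0.55837325 -1.52104198] 0.14115310911192153 1.8115198934073373
green [236.7 141.4] 33 [ 0.5882 -0.2033]
green [327.5 141.5] 32 [ 0.567  -0.1429]
brass [281.7 139.2] 981 [ 0.5772 -0.1735]
green mid [ 0.5776 -0.1731] dist 0.06408297023280342 socket x yaw deg 19.36346945669237
collar depth circle 0.5775570273399353 -0.1736534684896469 0.036378029733896255 z 0.05923818509506984
```

View pics/w4.png

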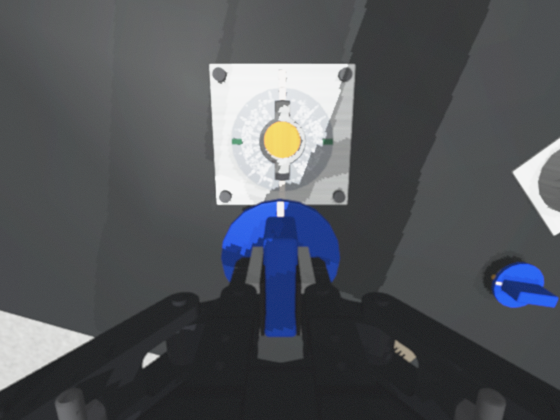

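From opposite yaws the two views agree: mouth at (0.5776, -0.1733), yaw 19.4°. The mouth is at (282,140), the green ticks at (237,141) and (327,141), and the fitting's tick at (280,209) lines up with the notches. I'll re-measure the fitting in hand and compute the shift.

```bash
python3 hand.py w4 [.62469,-.15735,.15273] 199.36; python3 - <<'E'
import numpy as np
y=np.radians(199.36);x=np.array([np.cos(y),np.sin(y)]);t=np.array([x[1],-x[0]])
e=np.array([.5776,-.1733])-[.62469,-.15735]; print(e@x*1000,e@t*1000)
E
```

```text
[(-24, 2042), (-22, 1073), (6, 559), (8, 3424)]
bar top z -22.228428925201772 flange z 8.671395333315429
bar top rect ((-0.4128561019897461, -0.454925537109375), (41.02643585205078, 39.383583068847656), 41.984134674072266) [-24.0959 -20.4101] [22.8708 19.0486]
flange centre [-0.2555 -0.7627] r 29.572016390291203
r=30 fit [-0.8022 -0.7653]
tick 108 [25.4293 -0.5667  8.0746]
49.71472973210047 0.5623590171795669
```

{"api": "send_rows", "payload": {"offset": [[10,0.2,0],[26,0.6,5],[42,1,20],[50.4,1.2,38],[50.4,1.2,46]], "roll": [0,0,0,0,0], "newtons": 110}}

```text
clock: 6.7
position: [0.5738, -0.1746, 0.1048]
ee_rot: [-0.167, 0.986, -0.0, -0.002]
ft_force: [-0.0, 0.3, -0.6]
grip_width: 0.143
```

{"api": "send_rows", "payload": {"offset": [[0,0,0],[0,0,0],[0,0,0],[0,0,0],[0,0,0]], "roll": [0,0,0,0,0]}}

```text
clock: 7.12
position: [0.5775, -0.1726, 0.1074]
ee_rot: [-0.169, 0.986, -0.0, 0.001]
ft_force: [0.2, -0.4, -1.0]
grip_width: 0.137
```

```bash
cat > st.py <<'E'
from h import *
np.set_printoptions(precision=4,suppress=True)
o=monitor.get_obs(); R=Ro.from_quat(o['ee_rot']).as_matrix(); yaw=np.degrees(np.arctan2(R[1,0],R[0,0]))%360
s=np.array([.5776,-.1733,.06-.023+.0375])
print(o['clock'],o['position'],'yaw',yaw,R[:,2],'F',o['ft_force'],'M',o['torque'],o['grip_width'],'q7',o['joint_pos'][6])
print('fit err tool mm',R.T@(s-o['position'])*1000-np.array([-.65,-.65,0]))
E
python3 st.py
```

```text
7.1167 [ 0.5775 -0.1726  0.1074] yaw 199.40807228069264 [ 0.0013 -0.0001 -1.    ] F [ 0.1665 -0.4449 -1.0308] M [-0.0066 -0.0004  0.0191] 0.13676393007873494 q7 1.8398271031283802
fit err tool mm [ 0.8317  0.0183 32.9456]
```

{"api": "send_rows", "payload": {"offset": [[0.3,0,4],[0.5,0,9],[0.5,0,14],[0.5,0,18],[0.5,0,22]], "roll": [0,0,0,0,0]}}

```text
clock: 7.53
position: [0.576, -0.1732, 0.0839]
ee_rot: [-0.168, 0.986, 0.0, -0.0]
ft_force: [0.3, 0.4, -1.6]
grip_width: 0.139
```

```bash
python3 st.py
```

```text
7.5333 [ 0.576  -0.1732  0.0839] yaw 199.37774533658873 [-0.0005  0.0001 -1.    ] F [ 0.2634  0.3767 -1.589 ] M [-0.0011  0.0241 -0.0036] 0.13911872252427876 q7 1.8263253921805718
fit err tool mm [-0.8025 -0.0102  9.4298]
```

The pins are in the notches with no contact force. I'll press down slowly.

{"api": "send_rows", "payload": {"offset": [[-0.5,0,3],[-0.5,0,5],[-0.5,0,7],[-0.5,0,9],[-0.5,0,11]], "roll": [0,0,0,0,0]}}

```text
clock: 7.95
position: [0.5768, -0.1731, 0.0738]
ee_rot: [-0.168, 0.986, -0.0, 0.0]
ft_force: [-3.5, 0.4, 9.5]
grip_width: 0.136
```

{"api": "send_rows", "payload": {"offset": [[0,0,0],[0,0,0],[0,0,1],[0,0,1],[0,0,1]], "roll": [0,0,0,0,0]}}

```text
clock: 8.37
position: [0.5769, -0.173, 0.0738]
ee_rot: [-0.168, 0.986, -0.0, 0.0]
ft_force: [-6.4, 0.3, 14.3]
grip_width: 0.138
```

```bash
python3 st.py
```

```text
8.3667 [ 0.5769 -0.173   0.0738] yaw 199.37429009277415 [ 0.0003 -0.0008 -1.    ] F [-6.4     0.3463 14.3154] M [0.1975 1.4804 0.0404] 0.13838738293660682 q7 1.818248966831427
fit err tool mm [ 0.0627  0.1678 -0.7138]
```

The flange is flat: z 73.8 mm, unchanged under more push. I'll ease the side force and start the clockwise turn.

{"api": "send_rows", "payload": {"offset": [[0.4,0,0],[0.4,0,0],[0.3,0,0],[0.3,0.1,0],[0.2,0.1,0]], "roll": [0,0.05,0.1,0.16,0.22], "newtons": 120}}

```text
clock: 8.78
position: [0.5774, -0.1727, 0.0738]
ee_rot: [-0.058, 0.998, -0.0, 0.001]
ft_force: [-2.8, 0.8, 11.0]
grip_width: 0.135
```

```bash
python3 st.py
```

```text
8.7833 [ 0.5774 -0.1727  0.0738] yaw 186.64118639120804 [ 0.002  -0.0005 -1.    ] F [-2.8226  0.8413 10.9537] M [0.2003 0.6932 0.1586] 0.13533227037142406 q7 1.6141656454157356
fit err tool mm [ 0.524   0.0371 -0.6914]
```

{"api": "send_rows", "payload": {"offset": [[0,0,0],[-0.1,0.1,0],[-0.1,0.1,0.3],[-0.2,0.2,0.3],[-0.2,0.2,0.3]], "roll": [0.08,0.16,0.24,0.32,0.4]}}

```text
clock: 9.2
position: [0.5776, -0.1728, 0.0738]
ee_rot: [0.142, 0.99, -0.0, 0.001]
ft_force: [-3.8, -0.1, 12.5]
grip_width: 0.134
```

{"api": "send_rows", "payload": {"offset": [[0,0,0],[-0.1,0.1,0],[-0.1,0.1,0],[-0.2,0.2,0],[-0.2,0.2,0]], "roll": [0.08,0.16,0.24,0.32,0.4]}}

```text
clock: 9.62
position: [0.5776, -0.1729, 0.0738]
ee_rot: [0.336, 0.942, -0.0, 0.001]
ft_force: [-5.5, -0.3, 13.1]
grip_width: 0.138
```

```bash
python3 st.py
```

```text
9.6167 [ 0.5776 -0.1729  0.0738] yaw 140.7326825541195 [ 0.0016 -0.0012 -1.    ] F [-5.4554 -0.3129 13.132 ] M [0.0332 1.1443 0.2939] 0.13799729104555977 q7 0.8749023895606045
fit err tool mm [ 0.3758  0.2949 -0.7059]
```

{"api": "send_rows", "payload": {"offset": [[0,0,0],[0,0,0],[0.2,-0.1,0],[0.2,-0.1,0],[0.2,-0.1,0]], "roll": [0.08,0.16,0.24,0.31,0.36]}}

```text
clock: 10.03
position: [0.5775, -0.1729, 0.0738]
ee_rot: [0.499, 0.867, -0.0, 0.001]
ft_force: [-3.7, -0.8, 12.6]
grip_width: 0.135
```

{"api": "send_rows", "payload": {"offset": [[0,0,0],[0,0,0],[0,0,0],[0,0,0],[0,0,0]], "roll": [0.03,0.06,0.09,0.1,0.1]}}

```text
clock: 10.45
position: [0.5775, -0.1729, 0.0738]
ee_rot: [0.541, 0.841, -0.0, 0.001]
ft_force: [-4.5, -0.8, 12.8]
grip_width: 0.137
```

```bash
python3 st.py
```

```text
10.45 [ 0.5775 -0.1729  0.0738] yaw 114.55387692757616 [ 0.0019 -0.0014 -1.    ] F [-4.4907 -0.834  12.8295] M [-0.0937  0.9957  0.1871] 0.13707754142198397 q7 0.45116744651334767
fit err tool mm [ 0.2417  0.5939 -0.7068]
```

{"api": "send_rows", "payload": {"offset": [[0,0,0],[0,0,0],[0,0,0],[0,0,0],[0,0,0]], "roll": [0.02,0.04,0.06,0.06,0.06]}}

```text
clock: 10.87
position: [0.5775, -0.173, 0.0738]
ee_rot: [0.565, 0.825, -0.0, 0.001]
ft_force: [-4.6, -0.3, 13.0]
grip_width: 0.131
```

```bash
python3 st.py; python3 - <<'E'
from h import *
p,d,q,o=grab("wrist","w5"); p2,_,_,_=grab("scene","s5")
cv2.imwrite("pics/c5.png",np.hstack([cv2.resize(p[150:420,130:430],(450,405)),cv2.resize(p2[150:270,190:300],(350,405))]))
E
```

```text
10.8667 [ 0.5775 -0.173   0.0738] yaw 111.14026314623885 [ 0.0019 -0.0013 -1.    ] F [-4.6028 -0.3282 12.9923] M [-0.0136  1.0512  0.0862] 0.13114667404044317 q7 0.3958904376861414
fit err tool mm [ 0.2913  0.6448 -0.6915]
```

View pics/c5.png

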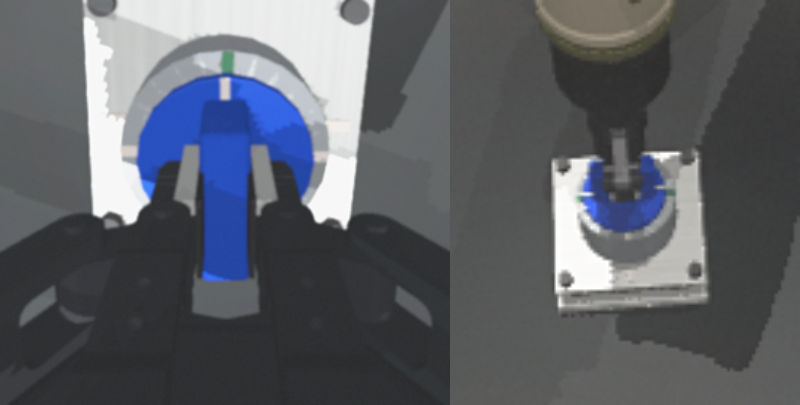

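The white tick on the fitting, (225,88) in the crop, now points almost at the green lock tick, (228,62), with the flange on the collar. I'll put numbers on the fitting's real yaw in case it slipped in the grip.

```bash
cat > yaw.py <<'E'
from h import *
import sys
np.set_printoptions(precision=4,suppress=True)
p,d,q=load(sys.argv[1]); C=np.array([.5776,-.1733]); h=cv2.cvtColor(p,cv2.COLOR_BGR2HSV)
uv=np.indices(d.shape)[::-1].reshape(2,-1).T; P=dep(q,uv,d); H=h.reshape(-1,3)
def rep(n,m):
    v=P[m,:2]-C; print(n,m.sum(),'r',np.hypot(*v.T).mean(),'yaw',np.degrees(np.arctan2(*v.mean(0)[::-1])),'z',np.median(P[m,2]))
rr=np.hypot(*(P[:,:2]-C).T); front=((P[:,:2]-C)@[np.cos(np.radians(111)),np.sin(np.radians(111))])>.018
rep('green',(H[:,0]>50)&(H[:,0]<90)&(H[:,1]>70)&(rr<.04)&front)
off=np.abs((P[:,:2]-C)@[-np.sin(np.radians(111)),np.cos(np.radians(111))])<.006
rep('tick',(H[:,1]<70)&(H[:,2]>140)&(rr<.0295)&front&off&(abs(P[:,2]-.066)<.004))
b=(H[:,0]>100)&(H[:,0]<130)&(H[:,1]>120)
f=b&(abs(P[:,2]-.066)<.003)&(rr<.035); print('flange z',np.median(P[f,2]))
t=b&(abs(P[:,2]-.097)<.004)&(rr<.03); pc=P[t,:2]
u=np.linalg.svd(pc-pc.mean(0),full_matrices=False)[2][0]; print('bar top',t.sum(),pc.mean(0),np.median(P[t,2]),'pca yaw',np.degrees(np.arctan2(u[1],u[0]))%180)
E
python3 yaw.py w5; python3 st.py
```

```text
green 86 r 0.03251555044709453 yaw 109.39091671292125 z 0.05991085690829616
tick 90 r 0.025397630002525873 yaw 110.76126451992383 z 0.0660437004113375
flange z 0.06526308846040418
bar top 3115 [ 0.577  -0.1715] 0.09623435205961181 pca yaw 111.55847860415291
10.9667 [ 0.5775 -0.1729  0.0738] yaw 111.15022087760725 [ 0.0019 -0.0013 -1.    ] F [-4.3657 -0.5046 12.0462] M [-0.0452  0.9996  0.1182] 0.13735273249784152 q7 0.3960117418933535
fit err tool mm [ 0.2614  0.6488 -0.713 ]
```

{"api": "send_rows", "payload": {"offset": [[0,0,0],[0,0,0],[0,0,0],[0,0,0],[0,0,0]], "roll": [0.02,0.04,0.05,0.05,0.05]}}

```text
clock: 11.38
position: [0.5775, -0.173, 0.0738]
ee_rot: [0.586, 0.811, -0.0, 0.001]
ft_force: [-3.8, -1.3, 12.8]
grip_width: 0.138
```

```bash
python3 st.py; python3 - <<'E'
from h import *
p,d,q,o=grab("wrist","w6")
for i in range(5): eyes.camera("top"); o=monitor.get_obs(); print(o['torque'],o['ft_force'])
E
python3 yaw.py w6
```

```text
11.3833 [ 0.5775 -0.173   0.0738] yaw 108.29828885150367 [ 0.0019 -0.0014 -1.    ] F [-3.8406 -1.2549 12.8175] M [-0.0972  1.0358  0.3238] 0.13848725515513993 q7 0.3496290546356874
fit err tool mm [ 0.2747  0.6693 -0.702 ]
[-0.06715135  1.0349184   0.32970659] [-5.94088708 -0.71044625 12.58355286]
[-0.06002138  0.98418455  0.30639829] [-3.82729013 -0.72163668 13.32026856]
[-0.09046876  1.06856857  0.30389038] [-4.12717173 -0.9343233  12.38997567]
[-0.05499255  0.96035296  0.31855982] [-3.49008505  0.62762968 13.06235855]
[-0.08167049  1.04537487  0.35139259] [-5.08419949 -0.96927442 13.15240402]
green 92 r 0.0324796976188216 yaw 109.36818290345944 z 0.05987887959782595
tick 98 r 0.02557047198960611 yaw 108.13394787724278 z 0.06577039243154739
flange z 0.06526596303281806
bar top 3116 [ 0.5771 -0.1714] 0.09621146062651209 pca yaw 108.69841861641416
```

{"api": "send_rows", "payload": {"offset": [[0,0,0],[0,0,0],[0,0,0],[0,0,0],[0,0,0]], "roll": [0.01,0.02,0.03,0.03,0.03]}}

```text
clock: 12.1
position: [0.5776, -0.173, 0.0738]
ee_rot: [0.598, 0.802, -0.0, 0.001]
ft_force: [-3.6, -0.9, 12.6]
grip_width: 0.138
```

```bash
python3 st.py; python3 - <<'E'
from h import *
p,d,q,o=grab("wrist","w7")
for i in range(3): eyes.camera("top"); o=monitor.get_obs(); print(o['torque'],o['ft_force'])
E
python3 yaw.py w7
```

```text
12.1 [ 0.5776 -0.173   0.0738] yaw 106.60757167977914 [ 0.0021 -0.0016 -1.    ] F [-3.5659 -0.8733 12.581 ] M [-0.1272  0.9294  0.6153] 0.13795371326292155 q7 0.3220045442672453
fit err tool mm [ 0.3224  0.602  -0.6991]
[-0.10490939  0.95906176  0.67384934] [-3.67789529 -0.88937139 13.40396483]
[-0.12651344  0.90318342  0.60867846] [-3.2031379  -1.22632503 13.37091534]
[-0.12986392  0.89818458  0.67222827] [-3.51954789 -0.50932139 13.39219427]
green 90 r 0.03237619266807999 yaw 109.31306672044857 z 0.06007858665316039
tick 108 r 0.025478177811615762 yaw 106.53778852573151 z 0.06581735750595197
flange z 0.06527525472254729
bar top 3115 [ 0.5773 -0.1714] 0.0962278595200962 pca yaw 107.06311310152809
```

Torque now climbs steeply, 0.32 to 0.65 N m over the last 0.03 rad, so it is at the stop. The flange is still flat and nothing has slipped. I'm handing in while holding.

```bash
python3 -c "
from workcell import manip; print(manip.hand_in())"
```

```text
the job is handed in; nothing more can be done
None
```

I lifted the blue fitting from its ring, seated its pins in the socket notches and pressed the flange flat. I then turned it about 92° clockwise to the stop, and handed in at about 12 s while still gripping it at 120 N.

**Last checks:**
- **Pressed down:** the flange sat flat on the collar, top at about 65–66 mm, with about 13 N of push.
- **At the stop:** the turning moment rose from 0.32 to 0.65 N m over the last 0.03 rad.
- **No slip:** the fitting's yaw in the images followed the tool to within 0.5°.

**Points that didn't fully agree:**
- The stop came at about 1.6 rad rather than the stated 1.5, with the fitting's tick 2–3° past the green tick.
- The turning moment dipped to about 0.1 N m near 1.54 rad before rising again. I put this down to friction, but did not confirm it.
- A side force of about 4 N remained at the end.
- The rotor angle cannot be read directly. I inferred the lock from the fitting's turn and the torque rise.
- I did not take a final picture of the red fitting, bottles or cell plate. The arm's paths were planned clear of them.

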